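# Open the push-and-turn bottle on the treatment trolley

## Task

Open the black bottle that is clamped in the steel holder on the trolley: press its wide white safety cap down against its spring, keep it pressed while twisting it counter-clockwise (seen from above) until it is free, without forcing it, and lift it off. Finish while still holding the cap in the gripper, level and still, a few centimetres straight above the open bottle mouth; do not put it down or let go, and leave the flask, bowl and cup where they stand.

Things in the scene. Friction and masses are not known exactly. Their poses are not given: they have to be found in the camera images.
- bottle: Black round bottle, 64 mm wide, clamped upright in a steel holder (base plate 110 x 110 x 6 mm) screwed to the trolley: it cannot move or turn. Origin: centre of the plate's underside on the trolley top, z up the bottle's axis. Body straight to 74 mm height, shoulder to 92 mm, then a 26 mm wide neck with two side hoods (41 mm across) that lock the cap.
- mouth (a point): Centre of the bottle's mouth, on the axis at rim height, 122 mm above the trolley top. A black rubber plug on a spring stands in the mouth and pushes the cap up: about 6 N to start moving the cap down, 1.2 N more per mm (about 13 N at 6 mm).
- cap: White ribbed round safety cap, 52 mm wide (54 over its ribs), 30 mm tall, about 35 g, a loose part locked on the neck. Origin: centre of its open underside, z up; locked, the origin is 104 mm and the flat top 134 mm above the trolley. Below it, down to 92 mm, there is only the neck. At the start its x is parallel to the bottle's x. Sideways play about 2.5 mm.
- cap_top (a point): Centre of the cap's flat top, 30 mm above its origin. The cap cannot turn or lift until pressed straight down about 4 mm (6 is good, it bottoms at 8). Held down it turns counter-clockwise seen from above; after about 50 degrees it is free to lift (60 to 85 is good, free up to 130). Clockwise it meets a stop at once.
- oil_flask: Bystander, loose: squat glass flask with a narrow neck, 84 mm diameter, 92 mm tall. Origin: centre of its underside.
- enamel_bowl: Bystander, loose: open white enamel bowl, 110 mm diameter at the rim, 45 mm tall. Origin: centre of its underside.
- steel_cup: Bystander, loose: open steel cup, 72 mm diameter, 70 mm tall. Origin: centre of its underside.
Not all that is in view belongs to the job. There is more than one size of the cap; the job needs the largest.

How it is judged (in metres and radians):
On the way, in this order (a step that is already met when the one before it is completed fails the run):
1. the cap is pressed down by more than 3 mm (z of cap in the frame of bottle below 0.101 m), for 0.1 s.
2. the cap is twisted by more than 40 degrees while still down on the neck (angle between the x axis of cap and the x axis of bottle, either way round above 0.7 rad and z of cap in the frame of bottle below 0.112 m), for 0.05 s.
At the end, for the whole second after the job is handed in: The fingers hold the cap (more than 1 N) and it does not touch the bottle; its underside is 20 to 150 mm above the mouth and within 30 mm of the bottle's axis, tilted less than 0.25 rad, slower than 30 mm/s; the flask, bowl and cup are within 30 mm of where they began (contact force between cap and the fingers above 1 N and contact force between cap and bottle below 0.1 N and z of cap in the frame of mouth between 0.02 and 0.15 m and horizontal distance between cap and mouth below 0.03 m and angle between cap's own z axis and vertical below 0.25 rad and linear speed of cap below 0.03 m/s and distance of each of oil_flask, enamel_bowl, steel_cup from where it was at the start of the episode below 0.03 m); the arm keeps its last pose, push and grip.
It fails at once if the cap is forced against the bottle with more than 80 N (contact force between cap and bottle above 80 N).
It fails at once if a bystander is tipped over (angle between any of oil_flask, enamel_bowl, steel_cup's own z axis and vertical above 0.5 rad).
It also fails if it takes over 35 s, if anything falls off the work surface, if the arm or the gripper's body presses on something with over 40 N, if the wrist force passes 120 N, or if a joint passes its speed limit or range.

## Robot

A 6-joint arm with a two-finger parallel gripper is mounted at the origin on the work surface. World frame = base frame: x ahead of the robot, y to its left, z up, the work surface at z = 0. Lengths are in m, angles in degrees, forces in N, time in s.
With the tool pointing down it reaches from about 0.25 to 0.725 m from the base axis. Payload 9.7 kg.
Tool frame: the origin (TCP) lies on the mounting face of the last link; the fingertips stand 173 mm ahead of it and the grasp point (between the pads) lies 155 mm ahead of it; z points along the fingers, y is the line along which they close (so a half turn about z gives the same grasp; the last joint's range is limited). The gripper opens to 85 mm and grips with 20 to 120 N. Pads are 22 mm wide; open, the fingers measure 114 mm over their backs; the gripper's body (76 mm by 85 mm) begins 54 mm behind the grasp point. The pads swing forward as they close: fully open they stand 13 mm farther back than shut.
Start: joints at [-74.656, 4.979, 10.078, 95.1, 0, 90], TCP at [0.146, -0.53, 0.405] pointing down, gripper open.
Joint ranges: [-179.16, 179.16], [-48.56, 103.87], [-65.8, 70.77], [-126.05, 130.52], [-82.76, 87.17], [-180, 180]. Speed limits (degrees/s): [127.2, 127.2, 147.25, 180, 180, 180].

## Interface

Orientations are given as [roll, pitch, yaw] about the fixed x, y, z axes, in that order (R = Rz(yaw) Ry(pitch) Rx(roll)).
In Python, from workcell import bot, camera, camera_model, outline_of, pinpoint gives the robot as it stands.
- The arm moves only by the tool move_arm, never from a script. Its arguments are lists of equal length, an entry for each row: "jaw": the closure, from 0 (fully open) to 1 (shut); "delta_pos": the shift along the world's x, y, z in m, a list of three; "yaw": the turn about the world's z in rad. In form: {"jaw": [jaw, ...], "delta_pos": [[dx, dy, dz], ...], "yaw": [yaw, ...]}. A call has 1 to 10 rows; each row shifts and turns the commanded pose from where the row before left it; what a row does not reach is not made up. A row lasts 1/12 s, in which the tool goes at most 41.7 mm and 7.16 degrees, less where a joint would pass 70% of its speed; a pose out of reach is approached as far as the arm can. A call with a gripper value outside its range is refused whole. The fingers move at their own pace and stop on an object; "force" is the grip in N (left out, the last holds). Time passes only in rows, so rows that do not move let the fingers close. It gives the time, the measured TCP pose, the force, the opening and the grip force at its end, in the units of the state.
- bot.get_obs(): the state, without advancing time (a new reading comes with each control period).
- camera(name): name is "scene" or "side" or "wrist"; returns the picture (400x640x3 uint8, red, green, blue); there is no depth.
- camera_model(name): a dict with "fx", "fy", "cx", "cy" (pixels), "R" (3x3) and "t" (3): a world point X has camera coordinates R X + t. Camera axes: x right, y down, z forward; pixel columns grow to the right and rows downward; lengths in m; the calibration is good to about 2 mm. A picture is of the moment at which its call begins: read the wrist's pose just before it. camera_model takes no time and is no camera call; for the wrist camera it gives the pose at the moment of the call.
- bot.job_done(): hands the job in; it is judged then, once.
Trained networks look in the newest picture that a camera, given by its name, has taken for a name from the list of things; names that differ only in an ending like _2 or _b are one class to them, and where a whole thing is asked for, a point or a joint stands for the part that bears it (a point fixed in the world has none). Each returns a list of dicts, best first, with "confidence" (0 to 1); they miss things now and then, are a little off and sometimes report something else, mostly with a low value. They report only what shows in the picture. A call takes as long as a camera call. They do not tell look-alikes from the thing itself.
- outline_of(camera, thing): "mask" (400x640 bool, what is visible of it) and "xy" ([column, row] in pixels, amid what is visible of it).
- pinpoint(camera, thing): "xy" ([column, row] in pixels: a listed point, or the origin of a listed thing).
The state is a dict: "time": time; "q": joint angles; "qd": joint speeds; "joint_efforts": joint torques, N m; "ee_pos": TCP position; "tcp_rot": TCP orientation; "wrist_force": force on the tool from outside, world axes, zero at the start; "torque": the same for the moment, N m; "opening": finger opening in m; "grasp_force": force on a finger pad.
Only numpy, scipy, OpenCV 4.12 (cv2) and the standard library are available. Lean on these libraries where they do the work, as an engineer would, in place of code of your own. Each camera call takes 0.05 s, during which the arm holds its last target. There are 200 camera calls.

## Working session

There is one attempt and no reset: what is moved stays moved. The work goes in short steps, Python scripts to look and compute and a tool call to move; the robot and the scene stay as the last step left them, time stands still between calls to the robot, and variables do not carry over. Pictures are saved under pics/ and viewed, at most 10 in all, crops included, and the job is handed in when it is done.

Besides the shell and the picture viewer there is one more tool, called after "Emit:" as a command line: name --pt "numbers of a row" for each row, then --argument value for the rest. move_arm: Moves the arm, as the interface text tells. Its arguments: {"type":"object","properties":{"jaw":{"type":"array"},"delta_pos":{"type":"array"},"yaw":{"type":"array"},"force":{"type":"number"}},"required":["jaw","delta_pos","yaw"]}

```bash
mkdir -p pics
cat > h.py <<'E'
import numpy as np, cv2
from workcell import bot, camera, camera_model, outline_of, pinpoint
def save(img,n): cv2.imwrite('pics/'+n,cv2.cvtColor(img,cv2.COLOR_RGB2BGR))
def onplane(m,xy,z):
    d=np.array([(xy[0]-m['cx'])/m['fx'],(xy[1]-m['cy'])/m['fy'],1.]); R=np.array(m['R']);t=np.array(m['t'])
    c=-R.T@t; w=R.T@d
    return c+w*(z-c[2])/w[2]
def proj(m,X):
    p=np.array(m['R'])@np.array(X)+np.array(m['t']); return [m['fx']*p[0]/p[2]+m['cx'],m['fy']*p[1]/p[2]+m['cy']]
E
python3 - <<'E'
from h import *
for n in ['scene','side']:
    img=camera(n); save(img,n+'0.png'); m=camera_model(n)
    for th in ['cap_top','cap','bottle','mouth','oil_flask','enamel_bowl','steel_cup']:
        z={'cap_top':.134,'cap':.104,'mouth':.122}.get(th,0)
        for r in pinpoint(n,th)[:4]:
            print(n,th,round(r['confidence'],2),np.round(r['xy'],1),np.round(onplane(m,r['xy'],z),3))
print(bot.get_obs())
E
```

```text
scene cap_top 0.88 [192.5 187.1] [ 0.501 -0.187  0.134]
scene cap_top 0.8 [267.5 186.3] [ 0.541 -0.028  0.134]
scene cap_top 0.48 [222.  173.5] [ 0.479 -0.12   0.134]
scene cap 0.95 [196.2 199.1] [ 0.512 -0.186  0.104]
scene cap 0.8 [226.4 176.4] [ 0.463 -0.112  0.104]
scene cap 0.78 [272.5 192.9] [ 0.538 -0.018  0.104]
scene cap 0.46 [194.  186.8] [ 0.475 -0.188  0.104]
scene bottle 0.76 [204.7 223.5] [ 0.507 -0.188 -0.   ]
scene bottle 0.28 [263.3 245.1] [ 0.604 -0.062  0.   ]
scene bottle 0.18 [195.2 189.2] [ 0.393 -0.201  0.   ]
scene mouth 0.76 [193.8 193.6] [ 0.51  -0.187  0.122]
scene oil_flask 0.85 [179.7 274.6] [ 0.631 -0.256  0.   ]
scene enamel_bowl 0.87 [263.4 246.9] [ 0.609 -0.062  0.   ]
scene enamel_bowl 0.6 [192.1 191.7] [ 0.399 -0.21  -0.   ]
scene steel_cup 0.82 [136.3 208.1] [ 0.416 -0.349  0.   ]
side cap_top 0.81 [298.4 276.2] [ 0.424 -0.08   0.134]
side cap_top 0.72 [288.6 340.4] [ 0.355 -0.168  0.134]
side cap 0.76 [294.7 345.2] [ 0.364 -0.168  0.104]
side cap 0.72 [299.9 277.9] [ 0.432 -0.068  0.104]
side cap 0.68 [376.9 307.7] [ 0.51  -0.186  0.104]
side cap 
[... 182 characters left out ...]
264.5] [ 0.603 -0.072  0.   ]
{'time': 0.8, 'q': array([-7.46552116e+01,  4.97740669e+00,  1.00764753e+01,  9.50987548e+01,
       -1.37610754e-03,  8.99999689e+01]), 'qd': array([ 0.02556212,  0.08010783,  0.02246915,  0.18015948, -0.08723032,
       -0.1056678 ]), 'joint_efforts': array([-4.71746771e-04, -5.20043314e+01,  4.64844668e+01,  1.11127600e-03,
       -3.44907608e-05, -4.78914572e-06]), 'ee_pos': array([ 0.1455393 , -0.53038293,  0.40468289]), 'tcp_rot': array([1.79999686e+02, 1.37610771e-03, 1.53448196e+01]), 'wrist_force': array([-0.25350359, -0.08097449, -0.41632602]), 'torque': array([ 0.03039247, -0.0110816 , -0.00760766]), 'grasp_force': 0.0, 'opening': 0.08541136434223608}
```

```bash
ls
```

```text
h.py
pics
```

View pics/scene0.png

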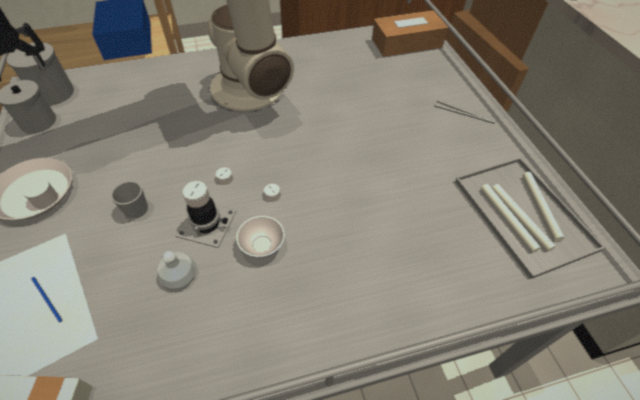

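View pics/side0.png

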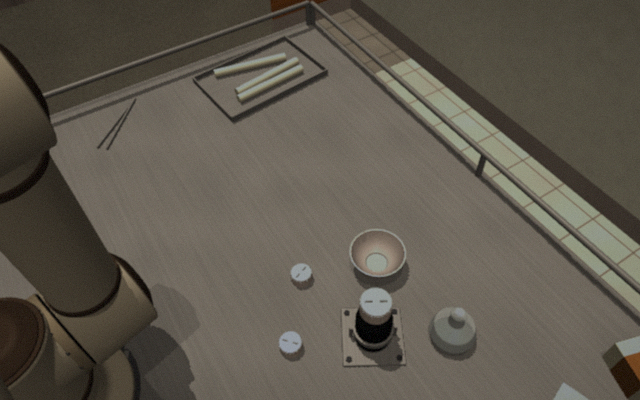

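The cap on the black bottle is at scene (196,190) and side (376,300). The two loose white caps, at scene (223,175) and (271,191), are smaller, lie on the table and aren't on a bottle. The one on the bottle fits the description. I'll confirm this with an enlarged crop and triangulate its position.

Run:
```python
from h import *
from scipy.optimize import least_squares
imgs={n:camera(n) for n in ['scene','side']}
ms={n:camera_model(n) for n in imgs}
a=cv2.resize(imgs['scene'][150:250,150:290],None,fx=4,fy=4,interpolation=cv2.INTER_CUBIC)[:400,:560]
save(a,'crop1.png')
obs=[]
for n in imgs:
    for r in outline_of(n,'cap'):
        mk=r['mask']; x=np.where(mk); print(n,round(r['confidence'],2),np.round(r['xy'],1),mk.sum(),x[1].min(),x[1].max(),x[0].min(),x[0].max(), np.round(onplane(ms[n],r['xy'],.119),3))
    for th,z in [('cap_top',.134),('cap',.104),('mouth',.122),('bottle',0)]:
        for r in pinpoint(n,th):
            P=onplane(ms[n],r['xy'],z)
            if np.hypot(P[0]-.508,P[1]+.188)<.02: print(n,th,round(r['confidence'],2),np.round(r['xy'],1),np.round(P,4))
for n in ms:
  for z in (.134,.104,0): print(n,z,np.round(proj(ms[n],[.508,-.187,z]),1))
```

```text
scene 0.74 [225.  172.6] 265 215 232 167 185 [ 0.464 -0.113  0.119]
scene 0.59 [196.3 194.3] 611 182 210 180 207 [ 0.511 -0.183  0.119]
scene 0.48 [273.  191.5] 255 263 279 183 201 [ 0.547 -0.018  0.119]
scene cap_top 0.83 [191.1 187.9] [ 0.5028 -0.19    0.134 ]
scene cap 0.81 [196.1 197. ] [ 0.5059 -0.1861  0.104 ]
scene mouth 0.61 [195.3 193.8] [ 0.5115 -0.1843  0.122 ]
scene bottle 0.64 [208.8 225. ] [ 0.514  -0.1791  0.    ]
side 0.87 [303.9 279.1] 388 292 312 264 286 [ 0.433 -0.082  0.119]
side 0.82 [377.6 306.6] 1008 360 392 288 324 [ 0.507 -0.19   0.119]
side 0.79 [289.9 345. ] 496 279 302 332 357 [ 0.355 -0.17   0.119]
side cap_top 0.83 [376.1 302.4] [ 0.5046 -0.1887  0.134 ]
side cap 0.7 [378.2 307.7] [ 0.5122 -0.1867  0.104 ]
side bottle 0.96 [374.8 337.4] [ 0.5085 -0.1917  0.    ]
scene 0.134 [192.7 189.4]
scene 0.104 [195.8 197.8]
scene 0 [205.3 223.7]
side 0.134 [377.2 300.6]
side 0.104 [376.2 309.1]
side 0 [373.1 335.4]
```

View pics/crop1.png

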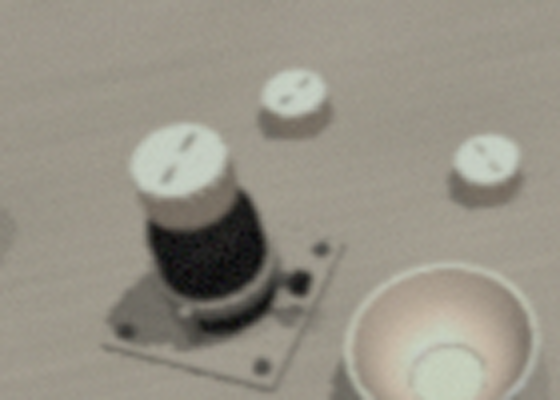

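The crop confirms it: the big ribbed cap is on the black bottle in the holder (crop (180,165)), and both loose caps are clearly smaller. The axis is at about (0.507, -0.188). I'll move above it.

Emit:
move_arm --jaw '[0,0,0,0,0,0,0]' --pt "0.026 0.0245 0" --pt "0.026 0.0245 0" --pt "0.026 0.0245 0" --pt "0.026 0.0245 0" --pt "0.026 0.0245 0" --pt "0.026 0.0245 0" --pt "0.026 0.0245 0" --yaw '[0,0,0,0,0,0,0]'

```text
time: 1.98
ee_pos: [0.3284, -0.3575, 0.4049]
tcp_rot: [180.0, -0.0, 15.3]
wrist_force: [0.6, -0.4, 0.8]
opening: 0.0852
grasp_force: 0.0
```

Emit:
move_arm --jaw '[0,0,0,0,0,0,0,0,0]' --pt "0.026 0.0245 0" --pt "0.026 0.0245 0" --pt "0.026 0.0245 0" --pt "0.026 0.0245 0" --pt "0.026 0.0245 0" --pt "0.026 0.0245 0" --pt "0.023 0.0235 0" --pt "0 0 0" --pt "0 0 0" --yaw '[0,0,0,0,0,0,0,0,0]'

```text
time: 2.73
ee_pos: [0.5075, -0.1871, 0.4042]
tcp_rot: [-180.0, 0.0, 15.5]
wrist_force: [-1.3, -0.3, -0.4]
opening: 0.0854
grasp_force: 0.0
```

Run:
```python
from h import *
o=bot.get_obs(); print({k:np.round(o[k],4) for k in ['time','q','ee_pos','tcp_rot','wrist_force','opening']})
m=camera_model('wrist'); img=camera('wrist'); save(img,'w1.png')
print(np.round(-np.array(m['R']).T@np.array(m['t']),3))
for th,z in [('cap_top',.134),('cap',.104),('bottle',0),('oil_flask',0),('enamel_bowl',0)]:
    for r in pinpoint('wrist',th): print(th,round(r['confidence'],2),np.round(r['xy'],1),np.round(onplane(m,r['xy'],z),4))
for r in outline_of('wrist','cap'):
    x=np.where(r['mask']); print(round(r['confidence'],2),np.round(r['xy'],1),r['mask'].sum(),x[1].min(),x[1].max(),x[0].min(),x[0].max())
print(proj(m,[.507,-.188,.134]))
```

```text
{'time': np.float64(2.7333), 'q': array([-2.023850e+01,  3.736600e+00,  8.706500e+00,  9.501930e+01,
       -3.300000e-03,  1.442451e+02]), 'ee_pos': array([ 0.5075, -0.1871,  0.4042]), 'tcp_rot': array([-1.799739e+02,  4.200000e-02,  1.551640e+01]), 'wrist_force': array([-1.3048, -0.3302, -0.41  ]), 'opening': np.float64(0.0854)}
[ 0.578 -0.167  0.373]
cap_top 0.92 [156.  167.4] [ 0.4996 -0.0593  0.134 ]
cap_top 0.89 [308.8 200. ] [ 0.5057 -0.1821  0.134 ]
cap_top 0.86 [237.6 263.5] [ 0.4338 -0.1378  0.134 ]
cap 0.88 [312.3 191.4] [ 0.5054 -0.1849  0.104 ]
cap 0.65 [169.4 164.9] [ 0.4951 -0.0569  0.104 ]
cap 0.58 [243.1 251.7] [ 0.4296 -0.1366  0.104 ]
bottle 0.84 [312.7 166.2] [ 0.5082 -0.1837  0.    ]
oil_flask 0.71 [404.2  86.3] [ 0.6249 -0.2597  0.    ]
enamel_bowl 0.84 [233.1  61.2] [ 0.5989 -0.0668  0.    ]
0.84 [314.9 198.3] 3470 281 344 161 229
0.8 [164.9 165.8] 1199 142 183 150 186
0.72 [241.6 255.1] 988 223 257 237 272
0.71 [405.2 266.7] 1008 394 464 244 316
[np.float64(316.2198093159191), np.float64(200.43217992971478)]
```

View pics/w1.png

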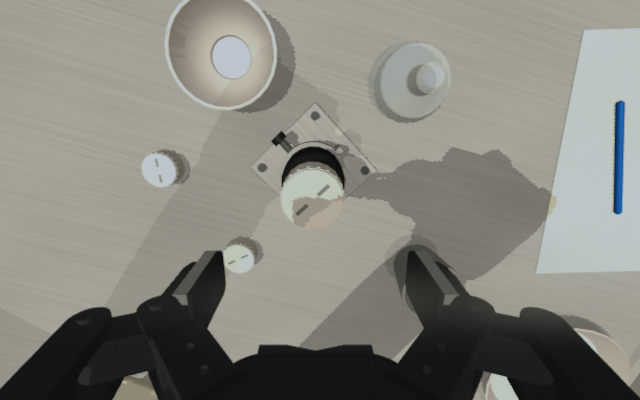

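The wrist view shows the cap centred at about (312,197) between the fingers (left tip 222, right tip 408, middle 315). That puts it 2–3 mm towards +y of the tool axis. I'll descend partway, correct for that and look again.

Emit:
move_arm --jaw '[0,0,0,0,0,0]' --pt "0.0 0.0015 -0.023" --pt "0 0 -0.023" --pt "0 0 -0.023" --pt "0 0 -0.023" --pt "0 0 0" --pt "0 0 0" --yaw '[0,0,0,0,0,0]'

```text
time: 3.58
ee_pos: [0.506, -0.1872, 0.3124]
tcp_rot: [-179.9, 0.1, 15.3]
wrist_force: [0.5, 0.4, -0.3]
opening: 0.0855
grasp_force: 0.0
```

Run:
```python
from h import *
o=bot.get_obs(); print({k:np.round(o[k],4) for k in ['time','q','ee_pos','tcp_rot','wrist_force','opening']})
m=camera_model('wrist'); img=camera('wrist'); save(img,'w2.png')
for th,z in [('cap_top',.134),('cap',.104)]:
    for r in pinpoint('wrist',th): print(th,round(r['confidence'],2),np.round(r['xy'],1),np.round(onplane(m,r['xy'],z),4))
for r in outline_of('wrist','cap'):
    mk=r['mask']; x=np.where(mk); print(round(r['confidence'],2),np.round(r['xy'],1),mk.sum(),x[1].min(),x[1].max(),x[0].min(),x[0].max())
e=o['ee_pos']; print('tool axis at cap top',proj(m,[e[0],e[1],.134]),'tip plane',proj(m,[e[0],e[1],e[2]-.16]))
c=np.array([[np.cos(a)*.026,np.sin(a)*.026] for a in np.linspace(0,6.28,60)])
p=np.array([proj(m,[e[0]+u,e[1]+v,.134]) for u,v in c]); print('ring if centred',p.min(0),p.max(0))
```

```text
{'time': np.float64(3.5833), 'q': array([-2.030060e+01,  2.731000e+00, -2.501400e+00,  8.486850e+01,
       -1.200000e-03,  1.444012e+02]), 'ee_pos': array([ 0.506 , -0.1872,  0.3124]), 'tcp_rot': array([-1.799422e+02,  8.280000e-02,  1.529830e+01]), 'wrist_force': array([ 0.4805,  0.3689, -0.2564]), 'opening': np.float64(0.0855)}
cap_top 0.98 [217.1 307.4] [ 0.4578 -0.1432  0.134 ]
cap_top 0.95 [308.5 245.1] [ 0.5081 -0.1827  0.134 ]
cap_top 0.59 [106.9 190. ] [ 0.5107 -0.0787  0.134 ]
cap 0.9 [223.5 287.7] [ 0.4497 -0.1397  0.104 ]
cap 0.85 [311.6 227. ] [ 0.5064 -0.1845  0.104 ]
cap 0.68 [128.  186.9] [ 0.5024 -0.0726  0.104 ]
0.72 [232.4 300.2] 757 213 242 273 319
0.64 [313.  241.4] 7951 263 360 186 289
0.58 [117.6 185.4] 2293 84 145 162 211
tool axis at cap top [np.float64(315.698982364048), np.float64(250.66387156813155)] tip plane [np.float64(315.7469800222275), np.float64(268.38677263537187)]
ring if centred [266.23035254 203.67921237] [365.17539422 293.56020019]
```

View pics/w2.png

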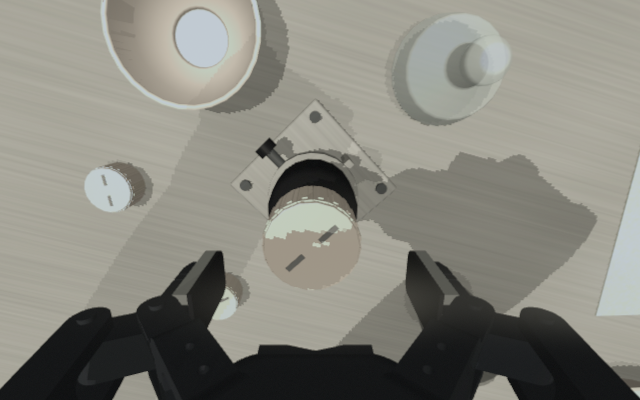

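The cap disc spans columns 263–360 (centre 311.5), and the finger middle is 315.5. The cap therefore sits about 2 mm left of and 2.5 mm ahead of the tool axis. I'll shift by (+2, +3) mm, descend to grasp height and close.

Emit:
move_arm --jaw '[0,0,0,0,0,0.2,0.4,1,1,1]' --pt "0.002 0.003 0" --pt "0 0 -0.013" --pt "0 0 -0.013" --pt "0 0 -0.012" --pt "0 0 0" --pt "0 0 0" --pt "0 0 0" --pt "0 0 0" --pt "0 0 0" --pt "0 0 0" --yaw '[0,0,0,0,0,0,0,0,0,0]' --force 40

```text
time: 4.62
ee_pos: [0.5086, -0.184, 0.2754]
tcp_rot: [180.0, -0.0, 15.3]
wrist_force: [-0.8, -0.3, 3.6]
opening: 0.0515
grasp_force: 41.6
```

Emit:
move_arm --jaw '[1,1,1,1]' --pt "0 0 0" --pt "0 0 0" --pt "0 0 0" --pt "0 0 0" --yaw '[0,0,0,0]'

```text
time: 4.95
ee_pos: [0.5086, -0.1839, 0.2754]
tcp_rot: [180.0, -0.0, 15.3]
wrist_force: [-1.1, 0.7, 6.1]
opening: 0.0509
grasp_force: 41.8
```

Run:
```python
from h import *
o=bot.get_obs(); print({k:np.round(o[k],4) for k in ['time','q','ee_pos','tcp_rot','wrist_force','torque','opening','grasp_force']})
save(camera('wrist'),'w3.png')
s=camera('side'); save(cv2.resize(s[240:380,280:480],None,fx=3,fy=3,interpolation=cv2.INTER_CUBIC),'s3.png')
```

```text
{'time': np.float64(4.95), 'q': array([-1.988100e+01,  3.106800e+00, -6.193200e+00,  8.063890e+01,
       -3.200000e-03,  1.447755e+02]), 'ee_pos': array([ 0.5086, -0.1839,  0.2754]), 'tcp_rot': array([ 1.799622e+02, -4.800000e-02,  1.534350e+01]), 'wrist_force': array([-1.0513,  0.6657,  6.0678]), 'torque': array([ 0.1374,  0.3555, -0.0186]), 'opening': np.float64(0.0509), 'grasp_force': np.float64(41.814)}
```

View pics/w3.png

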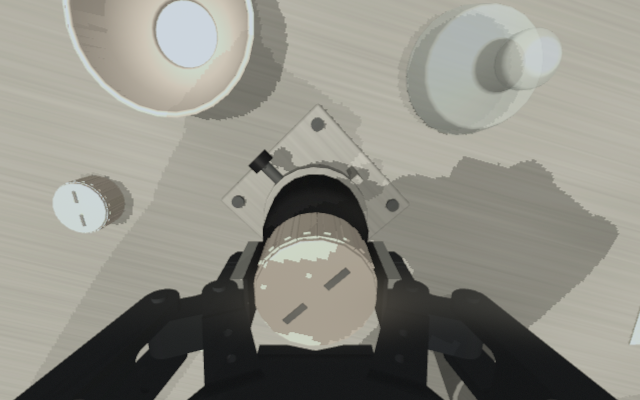

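The grip is centred, with about 42 N on the cap and almost no sideways force. I'll press 6 mm with a firmer grip.

Emit:
move_arm --jaw '[1,1,1,1,1,1,1]' --pt "0 0 0" --pt "0 0 -0.002" --pt "0 0 -0.002" --pt "0 0 -0.002" --pt "0 0 0" --pt "0 0 0" --pt "0 0 0" --yaw '[0,0,0,0,0,0,0]' --force 60

```text
time: 5.63
ee_pos: [0.5086, -0.1839, 0.2702]
tcp_rot: [179.9, -0.1, 15.3]
wrist_force: [-4.5, 1.8, 12.3]
opening: 0.0511
grasp_force: 62.5
```

12.3 N corresponds to roughly 5.3 mm of press. Now I'll start the twist, with a touch more press.

Emit:
move_arm --jaw '[1,1,1,1,1]' --pt "0 0 -0.0007" --pt "0 0 0" --pt "0 0 0" --pt "0 0 0" --pt "0 0 0" --yaw '[0.03,0.06,0.06,0.06,0.06]'

```text
time: 6.05
ee_pos: [0.509, -0.184, 0.2699]
tcp_rot: [179.9, -0.1, 31.0]
wrist_force: [0.0, 1.6, 11.3]
opening: 0.0508
grasp_force: 62.5
```

Run:
```python
from h import *
o=bot.get_obs(); print({k:np.round(o[k],3) for k in ['time','q','ee_pos','tcp_rot','wrist_force','torque','opening','grasp_force']})
save(camera('wrist')[180:400,160:480],'w4.png')
```

```text
{'time': np.float64(6.05), 'q': array([-1.98740e+01,  3.14600e+00, -6.75700e+00,  7.98970e+01,
        2.00000e-02,  1.29142e+02]), 'ee_pos': array([ 0.509, -0.184,  0.27 ]), 'tcp_rot': array([ 1.79857e+02, -1.43000e-01,  3.09850e+01]), 'wrist_force': array([ 0.016,  1.579, 11.282]), 'torque': array([ 0.225,  0.207, -0.083]), 'opening': np.float64(0.051), 'grasp_force': np.float64(62.486)}
```

View pics/w4.png

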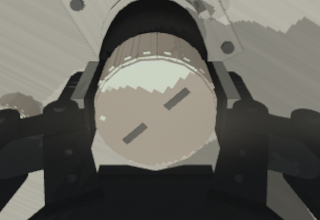

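The cap's marks keep their angle relative to the fingers (crop (135,133)–(177,98)), so the cap turns with the gripper, and the torque is low at 0.08 N m. I'll continue to about 72°.

Emit:
move_arm --jaw '[1,1,1,1,1,1,1,1,1,1]' --pt "0 0 0" --pt "0 0 0" --pt "0 0 0" --pt "0 0 0" --pt "0 0 0" --pt "0 0 0" --pt "0 0 0" --pt "0 0 0" --pt "0 0 0" --pt "0 0 0" --yaw '[0.1,0.1,0.1,0.1,0.1,0.1,0.1,0.1,0.1,0.1]'

```text
time: 6.93
ee_pos: [0.5086, -0.1834, 0.2696]
tcp_rot: [179.9, -0.1, 88.4]
wrist_force: [-4.5, 5.9, 12.7]
opening: 0.0507
grasp_force: 62.6
```

Emit:
move_arm --jaw '[1,1]' --pt "0 0 0" --pt "0 0 0" --yaw '[0,0]'

```text
time: 7.1
ee_pos: [0.5086, -0.1835, 0.2696]
tcp_rot: [179.9, -0.0, 88.2]
wrist_force: [-4.3, 4.1, 11.9]
opening: 0.0506
grasp_force: 62.6
```

Run:
```python
from h import *
o=bot.get_obs(); print({k:np.round(o[k],3) for k in ['time','q','ee_pos','tcp_rot','wrist_force','torque','opening','grasp_force']})
save(camera('wrist')[180:400,160:480],'w5.png')
```

```text
{'time': np.float64(7.1), 'q': array([-1.9854e+01,  3.1450e+00, -6.7920e+00,  7.9976e+01,  6.0000e-02,
        7.1968e+01]), 'ee_pos': array([ 0.509, -0.184,  0.27 ]), 'tcp_rot': array([ 1.79898e+02, -3.00000e-02,  8.81790e+01]), 'wrist_force': array([-4.293,  4.068, 11.873]), 'torque': array([0.928, 0.836, 0.069]), 'opening': np.float64(0.051), 'grasp_force': np.float64(62.575)}
```

View pics/w5.png

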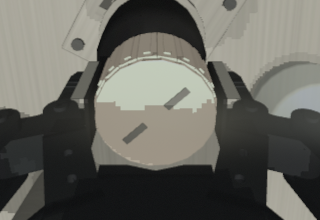

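The marks are still at (135,133)–(177,98), so the cap turned the full 73° without slipping. I'll lift gently and watch the force.

Emit:
move_arm --jaw '[1,1,1,1,1]' --pt "0 0 0.002" --pt "0 0 0.003" --pt "0 0 0.003" --pt "0 0 0.003" --pt "0 0 0.003" --yaw '[0,0,0,0,0]'

```text
time: 7.57
ee_pos: [0.5085, -0.1839, 0.2818]
tcp_rot: [-180.0, 0.0, 88.1]
wrist_force: [-1.2, -0.2, -2.2]
opening: 0.0509
grasp_force: 62.4
```

The cap is free: no spring force and no drag. I'll lift it to about 65 mm above the mouth.

Emit:
move_arm --jaw '[1,1,1,1,1,1,1,1,1,1]' --pt "0 0 0.004" --pt "0 0 0.006" --pt "0 0 0.01" --pt "0 0 0.015" --pt "0 0 0.015" --pt "0 0 0.015" --pt "0 0 0.01" --pt "0 0 0.004" --pt "0 0 0" --pt "0 0 0" --yaw '[0,0,0,0,0,0,0,0,0,0]'

```text
time: 8.4
ee_pos: [0.5086, -0.1839, 0.3606]
tcp_rot: [-180.0, -0.0, 88.1]
wrist_force: [0.1, -0.6, 0.4]
opening: 0.0509
grasp_force: 62.4
```

Emit:
move_arm --jaw '[1,1,1,1]' --pt "0 0 0" --pt "0 0 0" --pt "0 0 0" --pt "0 0 0" --yaw '[0,0,0,0]'

```text
time: 8.73
ee_pos: [0.5085, -0.1839, 0.3605]
tcp_rot: [-180.0, -0.0, 88.1]
wrist_force: [0.1, 0.1, -0.0]
opening: 0.0508
grasp_force: 62.4
```

Run:
```python
from h import *
o=bot.get_obs(); print({k:np.round(o[k],3) for k in ['time','qd','ee_pos','tcp_rot','wrist_force','opening','grasp_force']})
a=camera('side')[200:380,260:480]; b=camera('scene')[110:290,110:330]
save(cv2.resize(np.hstack([a,b]),None,fx=1.8,fy=1.8,interpolation=cv2.INTER_CUBIC),'end.png')
```

```text
{'time': np.float64(8.733), 'qd': array([ 0.074, -0.098,  0.218, -0.032,  0.12 ,  0.023]), 'ee_pos': array([ 0.508, -0.184,  0.361]), 'tcp_rot': array([-1.79957e+02, -1.30000e-02,  8.81110e+01]), 'wrist_force': array([ 0.062,  0.077, -0.021]), 'opening': np.float64(0.051), 'grasp_force': np.float64(62.41)}
```

View pics/end.png

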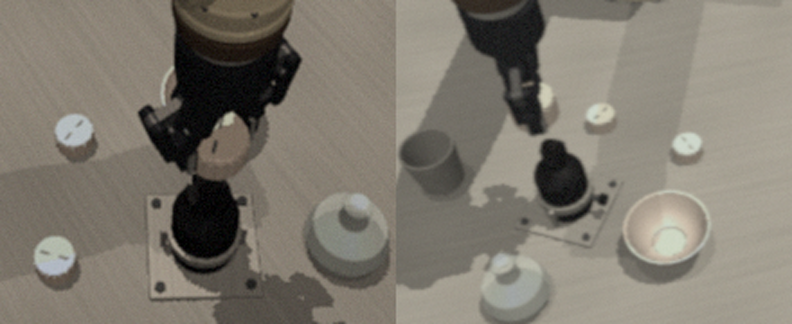

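The final picture shows the cap held level in the gripper (left half (222,150)) above the open bottle neck, with the flask, bowl and cup still standing in place. I'm handing in.

```bash
python3 -c "
from workcell import bot
print(bot.job_done())"
```

```text
the job is handed in; nothing more can be done
None
```

I pressed the cap down, twisted it about 73° counter-clockwise and lifted it off; it is held level and still about 65 mm above the open bottle mouth, the flask, bowl and cup look untouched in the last picture, and the job is handed in (no verdict was returned).

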